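# Show the collared shaft to the bench camera in the inspection mirror

## Robot

A 7-joint arm with a two-finger parallel gripper is mounted at the origin on the work surface. World frame = base frame: x ahead of the robot, y to its left, z up, the work surface at z = 0. Lengths are in m, angles in rad, forces in N, time in s.
With the tool pointing down it reaches from about 0.4 to 0.85 m from the base axis. Payload 4.5 kg.
Tool frame: the origin (TCP) lies at the very end of the fingers, on their centre line; the grasp point (between the pads) lies 19 mm behind it (ctrl.pinch_z is the distance from the TCP to the grasp point, in m); z points along the fingers, y is the line along which they close (so a half turn about z gives the same grasp; the last joint's range is limited). The gripper opens to 85 mm and grips with 20 to 120 N. Pads are 22 mm wide; open, the fingers measure 114 mm over their backs; the gripper's body (76 mm by 85 mm) begins 54 mm behind the grasp point. The pads swing forward as they close: fully open they stand 13 mm farther back than shut.
Start: joints at [-1.18, 0.689, -0.195, 1.565, 0.157, 0.902, -0.215], TCP at [0.218, 0.586, 0.231] pointing down, gripper open.
Joint ranges: [-3.01, 3.01], [-0.46, 2.08], [-1.47, 1.51], [0.13, 2.56], [-1, 4.14], [0.04, 2.09], [-2.66, 2.66]. Speed limits (rad/s): [2.57, 2.57, 3.14, 3.14, 3.14, 3.14, 3.14].

## Interface

Orientations are given as a unit quaternion [x, y, z, w].
In Python, from bench import ctrl gives the robot as it stands. The module is installed in compiled form; this text tells all that it offers.
- The arm moves only by the tool jog_arm, never from a script. Its argument "increments" is a list that holds one entry, the list of rows, each a list of 5 numbers: the shift along the tool's x, y, z scaled (see below), then the turn about the tool's z scaled (see below), then the gripper's target within -1 to 1 (fully open at 1, half-way at 0, shut at -1). In form: [[[dx, dy, dz, turn, gripper], ...]]. A call has 1 to 10 rows; each row is the pose to reach, as a shift and turn from the pose commanded when the call began, along the tool's axes at that moment, turning the shorter way round; what a row does not reach only later rows make up. The controller multiplies each number of a shift by 300 mm and each number of a turn by 360 degrees. A row lasts 1/10 s, in which the tool goes at most 50 mm and 8.59 degrees, less where a joint would pass 70% of its speed; a pose out of reach is approached as far as the arm can. A call with a number of a shift or a turn outside -1 to 1 is refused whole. A call with a gripper value outside its range is refused whole. The fingers move at their own pace and stop on an object; "squeeze" is the grip in N (left out, the last holds). Time passes only in rows, so rows that repeat a pose let the fingers close. It gives the time, the measured TCP pose, the force, the opening and the grip force at its end, in the units of the state.
- ctrl.state(): the state, without advancing time (a new reading comes with each control period).
- ctrl.snapshot(name): name is "scene" or "top" or "wrist"; returns the picture (384x512x3 uint8, red, green, blue); there is no depth.
- ctrl.camera_info(name): a dict with "vfov" (degrees; the focal length in pixels is half the picture's height over the tangent of half this angle, whatever the lens; pixels are square), "cx", "cy" (the principal point, pixels), "rvec" (rotation vector, rad) and "tvec" (3), from world to camera coordinates, as OpenCV has them. Camera axes: x right, y down, z forward; pixel columns grow to the right and rows downward; lengths in m; the calibration is good to about 2 mm. A picture is of the moment at which its call begins: read the wrist's pose just before it. camera_info takes no time and is no camera call; for the wrist camera it gives the pose at the moment of the call.
- ctrl.finish_job(): hands the job in; it is judged then, once.
Trained networks look in the newest picture that a camera, given by its name, has taken for a name from the list of things; names that differ only in an ending like _2 or _b are one class to them, and where a whole thing is asked for, a point or a joint stands for the part that bears it (a point fixed in the world has none). Each returns a list of dicts, best first, with "score" (0 to 1); they miss things now and then, are a little off and sometimes report something else, mostly with a low value. They report only what shows in the picture. A call takes as long as a camera call. They do not tell look-alikes from the thing itself.
- ctrl.recognise(target, camera): "point" ([x, y, z] in m, in the coordinates of the camera as it stood for that picture, good to about 4 mm: the middle of the surface that is visible of it).
- ctrl.cut_out(target, camera): "region" (384x512 bool, what is visible of it).
The state is a dict: "clock": time; "q": joint angles; "joint_velocities": joint speeds; "joint_torque": joint torques, N m; "tool_pos": TCP position; "eef_rot": TCP orientation; "ft_force": force on the tool from outside, world axes, zero at the start; "torque": the same for the moment, N m; "opening": opening from 0.0 (shut) to 1.0 (fully open); "gripper_force": force on a finger pad.
Only numpy, scipy, OpenCV 4.12 (cv2) and the standard library are available. Lean on these libraries where they do the work, as an engineer would, in place of code of your own. Each camera call takes 0.05 s, during which the arm holds its last target. There are 200 camera calls.

## Task

Turn the sprung mirror on the inspection stand until the shaft with the collar part-way up (not the plain one, nor the one with its flange at the very top) shows in the middle of the mirror as the stand's own small black camera sees it, and keep hold of the mirror there: it swings back if let go, so finish while still holding it, steady. Leave the three shafts and the loose spanner, socket and bolt near the stand where they are.

Things in the scene. Friction and masses are not known exactly. Their poses are not given: they have to be found in the camera images.
- mirror (a joint): Angle of the sprung mirror about its upright pivot, rad, -1.25 to 1.25. 0 = spring rest, face square to the stand's camera; positive = turned anticlockwise seen from above. A 0.08 N m/rad spring returns it to 0. Turned by an angle, it sends the camera's line of sight off at twice that angle from the direction of the lens.
- mirror_grip (a point): Middle of the mirror's grip tab, on the pivot axis, 152 mm above the table. Tab: upright aluminium plate 10 mm thick, 44 mm wide, from 124 to 174 mm above the table. Axes turn with the mirror: x out of the reflecting face (across the tab's thickness), y along its width, z up. The mirror below is 84 mm wide, 50 to 124 mm above the table, its face on the axis.
- lens (a point): Front of the lens of the stand's small black camera, 87 mm above the table, 140 mm from the pivot axis, looking level straight at the pivot. The axes are the stand's: x from the pivot to the lens, z up. The stand (300 x 70 mm aluminium base) is fixed to the table.
- collar_shaft_mid (a point): Bare steel stub shaft standing on end, loose, 125 mm tall, 30 mm thick with a 36 mm foot, with one 48 mm collar, 16 mm thick, part-way up: THE ONE TO SHOW. The point is the collar's centre, 85 mm above the table. The three shafts stand 125 to 195 mm from the pivot, 45 to 120 degrees to either side of the lens's direction; which stands where changes.
- plain_shaft_mid (a point): Bare steel stub shaft standing on end, loose, 125 mm tall, 30 mm thick with a 36 mm foot, without any collar: not the one to show. The point is on its axis 85 mm above the table.
- flange_shaft_mid (a point): Bare steel stub shaft standing on end, loose, 125 mm tall, 30 mm thick with a 36 mm foot, with a 48 mm flange, 12 mm thick, at its very top: not the one to show. The point is on its axis 85 mm above the table.
- view_line (a point): Nothing to be seen here: the point 160 mm from the pivot, 87 mm above the table, on the camera's line of sight after reflection in the mirror's middle. It goes round the pivot by twice the mirror's angle (at rest it lies towards the lens). Its x axis runs along the reflected line, away from the pivot; y is level, across it.
- spanner_grip (a point): Loose steel spanner, 160 mm, lying flat behind the mirror; bystander.
- socket_big_center (a point): Loose steel socket, 28 mm thick, 34 mm tall, standing beside the stand; bystander. The point is its centre.
- bolt_mid (a point): Loose dark bolt, 20 mm head, 38 mm tall, standing on its head beside the stand; bystander. The point is half-way up.
Mind the look-alikes: they are no part of the job. Leave any blue, pink or purple look-alike of the part that bears plain_shaft_mid alone.

How it is judged:
By the outcome, as a careful person would: the job done as asked, in the order asked, and still so for the second after the job is handed in, while the arm keeps its last pose, push and grip.
It also fails if it takes over 35 s, if anything falls off the work surface, if the arm or the gripper's body presses on something with over 40 N, if the wrist force passes 120 N, or if a joint passes its speed limit or range.

## Working session

There is one attempt and no reset: what is moved stays moved. The work goes in short steps, Python scripts to look and compute and a tool call to move; the robot and the scene stay as the last step left them, time stands still between calls to the robot, and variables do not carry over. Pictures are saved under pics/ and viewed, at most 10 in all, crops included, and the job is handed in when it is done.

Besides the shell and the picture viewer there is one more tool, called after "Emit:" by a JSON object that holds its "api" and its "payload", one argument or row to a line. jog_arm: Moves the arm, as the interface text tells. Shifts and turns lie within -1 to 1; 1 stands for 300 mm of shift or 360 degrees of turn. Its arguments: {"type":"object","properties":{"increments":{"type":"array","items":{"type":"array","items":{"type":"array","items":{"type":"number"}}}},"squeeze":{"type":"number"}},"required":["increments"]}

```bash
mkdir -p pics
cat > h.py <<'E'
import numpy as np, cv2
from bench import ctrl
from scipy.spatial.transform import Rotation as R
def cam(n):
    i=ctrl.camera_info(n); f=192/np.tan(np.radians(i['vfov'])/2)
    return f,i['cx'],i['cy'],cv2.Rodrigues(np.array(i['rvec'],float))[0],np.array(i['tvec'],float).ravel()
def toworld(n,p):
    f,cx,cy,M,t=cam(n); return M.T@(np.array(p)-t)
def px(n,P):
    f,cx,cy,M,t=cam(n); c=M@np.array(P)+t; return np.array([cx+f*c[0]/c[2],cy+f*c[1]/c[2]])
def ray(n,uv,z):
    f,cx,cy,M,t=cam(n); d=M.T@np.array([(uv[0]-cx)/f,(uv[1]-cy)/f,1]); o=-M.T@t
    return o+d*(z-o[2])/d[2]
def snap(n,fn=None):
    im=ctrl.snapshot(n)
    if fn: cv2.imwrite('pics/'+fn,im[:,:,::-1])
    return im
E
python3 - <<'E'
from h import *
np.set_printoptions(precision=4,suppress=True)
s=ctrl.state();print(s['clock'],s['tool_pos'],s['eef_rot'],s['opening'],ctrl.pinch_z)
for n in ['scene','top']:
    snap(n,n+'1.png'); print(n,-cam(n)[3].T@cam(n)[4])
    for t in ['mirror','mirror_grip','lens','collar_shaft_mid','plain_shaft_mid','flange_shaft_mid']:
        for r in ctrl.recognise(t,n)[:3]:
            P=toworld(n,r['point']); print(t,round(r['score'],2),P,px(n,P).round())
a=np.hstack([cv2.imread('pics/scene1.png'),cv2.imread('pics/top1.png')])
E
```

```text
0.0 [0.2181 0.585  0.2305] [ 0.1774  0.9841 -0.0009 -0.0001] 0.9972472414219796 0.0187
scene [ 1.0183 -0.259   0.816 ]
mirror 0.83 [ 0.4924 -0.0964  0.1028] [199. 188.]
mirror_grip 0.57 [ 0.4948 -0.0942  0.1033] [200. 188.]
lens 0.97 [ 0.5832 -0.0692  0.0278] [233. 233.]
collar_shaft_mid 0.62 [ 0.5135 -0.2439  0.0937] [136. 229.]
plain_shaft_mid 0.62 [ 0.7483 -0.1962  0.0882] [213. 318.]
plain_shaft_mid 0.61 [ 0.6399 -0.2566  0.0879] [156. 285.]
plain_shaft_mid 0.61 [ 0.7261 -0.2627  0.093 ] [172. 326.]
flange_shaft_mid 0.72 [0.4982 0.0455 0.0973] [259. 164.]
top [ 0.5006 -0.0107  0.9572]
mirror 0.59 [ 0.4975 -0.0889  0.1223] [302. 242.]
mirror_grip 0.64 [ 0.4944 -0.0901  0.123 ] [302. 244.]
mirror_grip 0.31 [ 0.5792 -0.0684  0.0055] [288. 205.]
lens 0.81 [ 0.5797 -0.0665  0.0055] [287. 205.]
collar_shaft_mid 0.81 [ 0.4967 -0.2286  0.0845] [368. 243.]
plain_shaft_mid 0.85 [ 0.6299 -0.1721  0.1146] [343. 176.]
plain_shaft_mid 0.83 [ 0.7102 -0.2523  0.0955] [379. 140.]
plain_shaft_mid 0.78 [ 0.7229 -0.1932  0.0975] [351. 133.]
flange_shaft_mid 0.66 [0.483  0.0509 0.125 ] [230. 249.]
flange_shaft_mid 0.44 [ 0.394  -0.1085  0.0047] [305. 289.]
```

View pics/scene1.png

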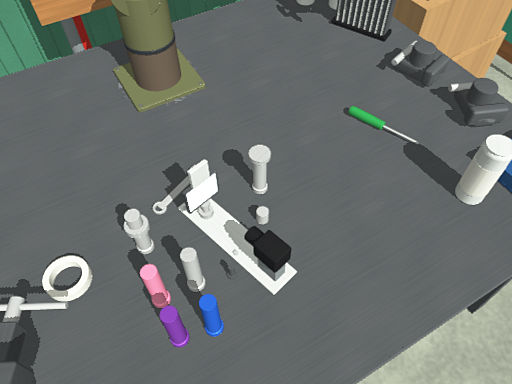

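View pics/top1.png

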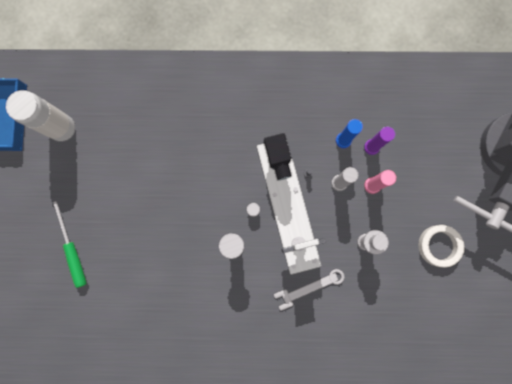

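The scene view shows three steel shafts: (137,230) has a wide band below its top, (259,165) has a disc at the very top, and (192,268) is plain. The pink, purple and blue ones are look-alikes. The one at (137,230) fits the description, and I'll confirm it in a crop.

Run:
```python
import cv2
a=cv2.imread('pics/scene1.png')[140:290,100:300]; cv2.imwrite('pics/c1.png',cv2.resize(a,(800,600),interpolation=cv2.INTER_CUBIC))
a=cv2.imread('pics/top1.png')[125:275,220:400]; cv2.imwrite('pics/c2.png',cv2.resize(a,(720,600),interpolation=cv2.INTER_CUBIC))
```

```text
(no output)
```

View pics/c1.png

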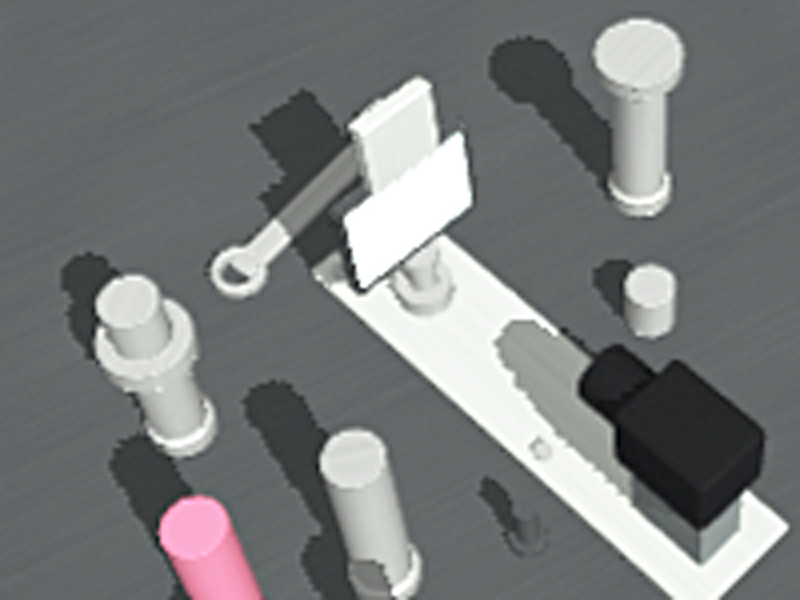

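View pics/c2.png

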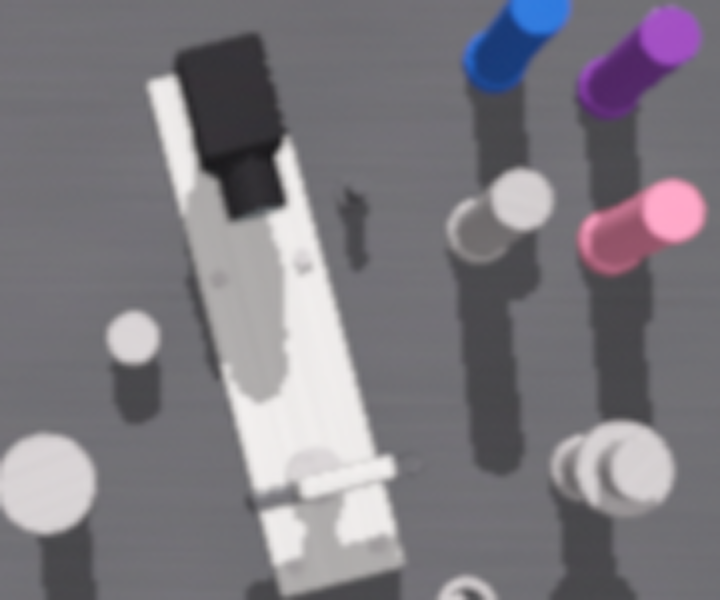

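The crops confirm it: the target, with its collar part-way up, is at (137,228) in scene and (379,242) in top. The tab's top edge is at about (307,244) in top. Next I'll work out the geometry.

Run:
```python
from h import *
np.set_printoptions(precision=4,suppress=True)
T=lambda u,v,z: ray('top',(220+(u+.5)/4-.5,125+(v+.5)/4-.5),z)
S=lambda u,v,z: ray('scene',(100+(u+.5)/4-.5,140+(v+.5)/4-.5),z)
print('tab top', T(348,478,.174), S((350+430+440+362)/4,(125+78+88+140)/4,.174))
a,b=T(300,490,.174),T(395,466,.174); print('tabw',np.linalg.norm(a-b),np.degrees(np.arctan2(*(b-a)[1::-1])))
for z in (.006,.01,.012):
  c=[T(148,82,z),T(282,595,z),T(403,562,z),T(290,140,z)]
  print('base',z,np.linalg.norm(c[1]-c[0]),np.linalg.norm(c[2]-c[1]),[np.degrees(np.arctan2(*(p-q)[1::-1])) for p,q in((c[0],c[1]),(c[3],c[2]))], (c[1]+c[2])/2,c[0])
print('shaft top',T(642,470,.125),S(130,301,.125)); print('collar', T(626,469,.093),S(145,340,.093))
print('flange',T(46,484,.125),S(638,54,.125)); print('plain',T(522,200,.125),S(354,459,.125))
print('lens front',T(255,212,.087))
```

```text
tab top [ 0.4944 -0.0934  0.174 ] [ 0.4979 -0.0907  0.174 ]
tabw 0.04506437919245909 -75.1643760086499
base 0.006 0.29926664858974683 0.06959301327825991 [np.float64(15.108084878576468), np.float64(14.987956126255334)] [ 0.4377 -0.1081  0.006 ] [0.7172 0.0034 0.006 ]
base 0.01 0.29800821687899737 0.06930037106380449 [np.float64(15.108084878576468), np.float64(14.987956126255334)] [ 0.438  -0.1077  0.01  ] [0.7162 0.0033 0.01  ]
base 0.012 0.29737900102362264 0.06915404995657676 [np.float64(15.108084878576468), np.float64(14.987956126255334)] [ 0.4381 -0.1075  0.012 ] [0.7158 0.0033 0.012 ]
shaft top [ 0.4998 -0.2415  0.125 ] [ 0.5014 -0.2397  0.125 ]
collar [ 0.5002 -0.2423  0.093 ] [ 0.5031 -0.2408  0.093 ]
flange [0.4891 0.0489 0.125 ] [0.4908 0.0493 0.125 ]
plain [ 0.6322 -0.1848  0.125 ] [ 0.6338 -0.1838  0.125 ]
lens front [ 0.6304 -0.0544  0.087 ]
```

Emit:
{"api": "jog_arm", "payload": {
  "increments": [
    [[-0.04, -0.045, 0, 0.004, 1], [-0.125, -0.135, 0, 0.011, 1], [-0.22, -0.24, 0, 0.02, 1], [-0.33, -0.36, 0, 0.03, 1], [-0.44, -0.48, 0, 0.04, 1], [-0.55, -0.6, 0, 0.05, 1], [-0.65, -0.71, 0, 0.06, 1], [-0.74, -0.81, 0, 0.068, 1], [-0.8, -0.87, 0, 0.074, 1], [-0.83, -0.9, 0, 0.076, 1]]
  ]
}}

```text
clock: 1.7
tool_pos: [0.3583, 0.2432, 0.2315]
eef_rot: [0.407, 0.913, -0.0, 0.0]
ft_force: [-0.4, 0.1, -0.1]
opening: 1.001
gripper_force: 0.0
```

```bash
cat > plan.py <<'E'
from h import *
import sys
# goal: x y z, yaw (deg) of tool y
g=np.array([float(v) for v in sys.argv[1:4]]); yaw=np.radians(float(sys.argv[4]))
s=ctrl.state(); r=R.from_quat(s['eef_rot']).as_matrix()
cur=np.arctan2(r[1,1],r[0,1]); d=(yaw-cur+np.pi/2)%np.pi-np.pi/2
print('t',round(s['clock'],2),'pos',np.round(s['tool_pos'],4),'yaw_y',round(np.degrees(cur),2),'z',np.round(r[:,2],4),'q',np.round(s['q'],2),'F',np.round(s['ft_force'],2),'Tz',np.round(s['torque'],2),'op',round(s['opening'],3),'gf',round(s['gripper_force'],1))
print('shift',np.round(r.T@(g-s['tool_pos'])/.3,4),'turn',round(-np.degrees(d)/360,4))
E
python3 plan.py .4955 -.0922 .235 15.05
```

```text
t 1.7 pos [0.3583 0.2432 0.2315] yaw_y 41.94 z [ 5.e-04 -9.e-04 -1.e+00] q [-0.63  0.45 -0.1   2.12  0.08  0.58 -0.06] F [-0.43  0.12 -0.1 ] Tz [ 0.07 -0.02  0.04] op 1.001 gf 0.0
shift [-1.1374 -0.4069 -0.0104] turn 0.0747
```

Emit:
{"api": "jog_arm", "payload": {
  "increments": [
    [[-0.05, -0.02, 0, 0.004, 1], [-0.14, -0.05, 0, 0.011, 1], [-0.26, -0.09, 0, 0.02, 1], [-0.39, -0.14, 0, 0.03, 1], [-0.52, -0.19, 0, 0.04, 1], [-0.65, -0.23, 0, 0.05, 1], [-0.78, -0.28, 0, 0.058, 1], [-0.89, -0.32, 0, 0.066, 1], [-0.97, -0.35, 0, 0.072, 1], [-1, -0.36, 0, 0.0745, 1]]
  ]
}}

```text
clock: 2.7
tool_pos: [0.4802, -0.0511, 0.2313]
eef_rot: [0.608, 0.794, 0.0, 0.001]
ft_force: [0.0, -0.2, -0.5]
opening: 1.004
gripper_force: 0.0
```

```bash
python3 plan.py .4955 -.0922 .235 15.05
python3 - <<'E'
from h import *
np.set_printoptions(precision=4,suppress=True)
snap('wrist','w1.png')
for t in ['mirror_grip','collar_shaft_mid']:
    for r in ctrl.recognise(t,'wrist')[:2]:
        P=toworld('wrist',r['point']); print(t,round(r['score'],2),P,px('wrist',P).round())
print(px('wrist',[.4955,-.0922,.174]),px('wrist',[.501,-.241,.125]))
E
```

```text
t 2.7 pos [ 0.4802 -0.0511  0.2313] yaw_y 15.18 z [ 1.7e-03 -6.0e-04 -1.0e+00] q [ 0.01  0.5  -0.01  1.99  0.01  0.65  0.27] F [ 0.01 -0.17 -0.49] Tz [0.02 0.03 0.01] op 1.004 gf 0.0
shift [-0.1456  0.0132 -0.012 ] turn 0.0004
mirror_grip 0.82 [ 0.4937 -0.0743  0.1465] [264. 226.]
collar_shaft_mid 0.69 [ 0.4964 -0.2229  0.0841] [230. 317.]
collar_shaft_mid 0.35 [ 0.6091 -0.0495  0.0065] [354. 186.]
[261.1612 265.0181] [227.3501 359.0019]
```

View pics/w1.png

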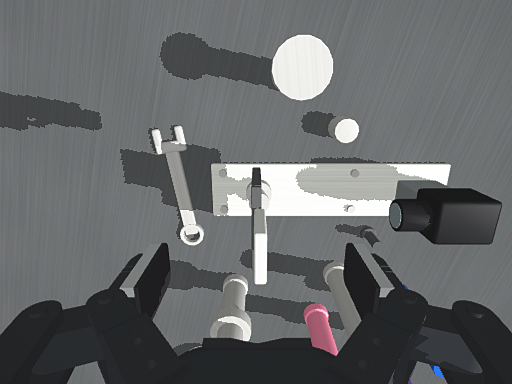

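The wrist view shows the tab as the white strip at (260,208–282). The collar shaft is at (230,320), partly hidden by the gripper. I'll check where the model predicts the corners should be.

Run:
```python
from h import *
np.set_printoptions(precision=1,suppress=True)
f,cx,cy,M,t=cam('wrist'); print(f,cx,cy,(-M.T@t*1000),(M[2]*100))
p=np.array([.4955,-.0922]);n=np.array([.9657,.2597]);w=np.array([-.2597,.9657])
for z in (.174,.124):
  print(z,[px('wrist',[*(p+a*n+b*w),z]) for b in(-.022,.022) for a in (-.005,.005)])
for a,b in((-.06,-.035),(-.06,.035),(.24,.035)): print('base',px('wrist',[*(p+a*n+b*w),.01]))
print('lens',px('wrist',[*(p+.14*n),.087]),'flange',px('wrist',[.49,.049,.125]),'collar',px('wrist',[.501,-.241,.085]),'foot',px('wrist',[.501,-.241,0.0]))
im=cv2.imread('pics/w1.png'); cv2.imwrite('pics/w1c.png',cv2.resize(im[140:300,200:400],(750,600),interpolation=cv2.INTER_CUBIC))
```

```text
301.22646473964505 256.5607767557478 187.5899129745024 [458.4  28.  374.4] [  8.2 -29.3 -95.3]
0.174 [array([254.4, 289.5]), array([267.2, 289.6]), array([254.8, 238.9]), array([268.3, 239. ])]
0.124 [array([254.8, 256.3]), array([265.4, 256.3]), array([255.1, 212.9]), array([266.2, 213. ])]
base [213.3 219.5]
base [211.3 167.7]
base [452.1 169.6]
lens [394.9 219.9] flange [302.8  75.6] collar [230.4 330.5] foot [235.2 286.4]
```

View pics/w1c.png

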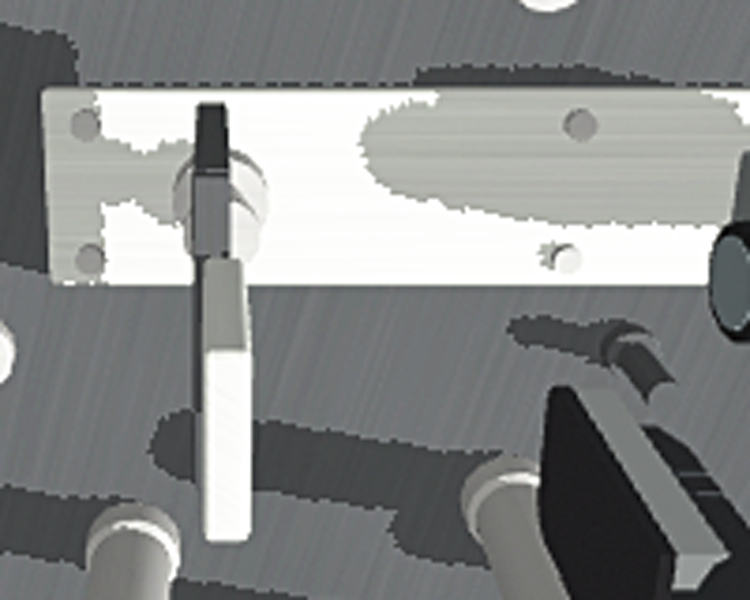

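```bash
python3 plan.py .4955 -.0922 .215 15.05
python3 - <<'E'
from h import *
np.set_printoptions(precision=1,suppress=True)
s=ctrl.state(); f,cx,cy,M,t=cam('wrist'); P=lambda u,v,z:ray('wrist',(u,v),z)*1000
im=snap('wrist','w2.png')
p=np.array([.4955,-.0922]);n=np.array([.9657,.2597]);w=np.array([-.2597,.9657])
pr=lambda a,b,z:px('wrist',[*(p+a*n+b*w),z])
print([pr(a,b,.174) for b in(-.022,.022) for a in (-.005,.005)])
q=[pr(-.06,-.035,.01),pr(-.06,.035,.01),pr(.24,.035,.01),pr(-.005,-.022,.174),pr(.005,.022,.174),px('wrist',[.49,.049,.125]),px('wrist',[.501,-.241,.093])]
for u in q: cv2.drawMarker(im,tuple(int(round(x)) for x in u),(255,0,0),cv2.MARKER_CROSS,7,1)
cv2.imwrite('pics/w2c.png',cv2.resize(im[40:344,180:460,::-1],None,fx=1.95,fy=1.95,interpolation=cv2.INTER_CUBIC))
E
```

```text
t 2.85 pos [ 0.4789 -0.0477  0.2312] yaw_y 15.49 z [-1.0e-04  1.1e-03 -1.0e+00] q [ 0.01  0.5  -0.01  1.99  0.01  0.64  0.27] F [ 0.31  0.41 -0.04] Tz [ 0.09 -0.03  0.01] op 1.002 gf 0.0
shift [-0.1577  0.0138  0.0537] turn 0.0012
[array([254.5, 290.4]), array([267.2, 290.5]), array([254.9, 239.9]), array([268.4, 240. ])]
```

View pics/w2c.png

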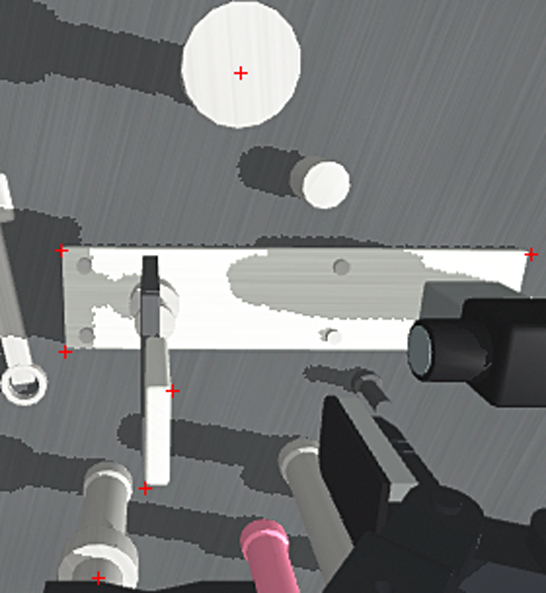

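The projected marks now fit within 1–2 px at the tab, base and collar, so the pivot at (0.4955, -0.0922) and the collar bearing both hold. Next I'll move over the pivot and go down around the tab.

Emit:
{"api": "jog_arm", "payload": {
  "increments": [
    [[-0.05, 0.004, 0, 0.001, 1], [-0.12, 0.01, 0, 0.001, 1], [-0.155, 0.0138, 0.02, 0.001, 1], [-0.158, 0.0138, 0.07, 0.001, 1], [-0.158, 0.0138, 0.14, 0.001, 1], [-0.158, 0.0138, 0.21, 0.001, 1], [-0.158, 0.0138, 0.27, 0.001, 1], [-0.158, 0.0138, 0.31, 0.001, 1], [-0.158, 0.0138, 0.32, 0.001, 1], [-0.158, 0.0138, 0.32, 0.001, 1]]
  ]
}}

```text
clock: 3.9
tool_pos: [0.4951, -0.0934, 0.1348]
eef_rot: [0.608, 0.794, -0.0, -0.001]
ft_force: [1.0, 0.8, -0.0]
opening: 0.998
gripper_force: 0.0
```

Emit:
{"api": "jog_arm", "payload": {
  "increments": [
    [[0, 0, 0, 0, 1], [0, 0, 0, 0, 1]]
  ]
}}

```text
clock: 4.1
tool_pos: [0.4959, -0.0937, 0.1359]
eef_rot: [0.609, 0.793, 0.0, 0.001]
ft_force: [0.8, -0.0, -0.6]
opening: 1.002
gripper_force: 0.0
```

```bash
python3 plan.py .4955 -.0922 .135 15.05
```

```text
t 4.1 pos [ 0.4959 -0.0937  0.1359] yaw_y 15.02 z [ 1.5e-03 -1.0e-04 -1.0e+00] q [ 0.1   0.69 -0.01  2.02  0.02  0.43  0.34] F [ 0.75 -0.01 -0.63] Tz [0.01 0.02 0.01] op 1.002 gf 0.0
shift [0.0052 0.0001 0.0031] turn -0.0001
```

Emit:
{"api": "jog_arm", "payload": {
  "increments": [
    [[0.004, 0, 0, 0, 0], [0.004, 0, 0, 0, -0.6], [0.004, 0, 0, 0, -1], [0.004, 0, 0, 0, -1], [0.004, 0, 0, 0, -1], [0.004, 0, 0, 0, -1], [0.004, 0, 0, 0, -1], [0.004, 0, 0, 0, -1], [0.004, 0, 0, 0, -1], [0.004, 0, 0, 0, -1]]
  ],
  "squeeze": 40
}}

```text
clock: 5.1
tool_pos: [0.4944, -0.0927, 0.1353]
eef_rot: [0.609, 0.793, -0.0, -0.0]
ft_force: [-3.9, -0.3, 6.0]
opening: 0.115
gripper_force: 42.3
```

```bash
python3 plan.py .4955 -.0922 .135 -36.4
```

```text
t 5.1 pos [ 0.4944 -0.0927  0.1353] yaw_y 15.0 z [-1.1e-03 -1.0e-04 -1.0e+00] q [ 0.1   0.69 -0.01  2.02  0.02  0.43  0.34] F [-3.88 -0.33  6.05] Tz [-0.13  0.61 -0.02] op 0.115 gf 42.3
shift [0.0008 0.004  0.0011] turn 0.1428
```

Emit:
{"api": "jog_arm", "payload": {
  "increments": [
    [[0, 0, 0, 0.006, -1], [0, 0, 0, 0.018, -1], [0, 0, 0, 0.034, -1], [0, 0, 0, 0.052, -1], [0, 0, 0, 0.07, -1], [0, 0, 0, 0.088, -1], [0, 0, 0, 0.106, -1], [0, 0, 0, 0.124, -1], [0, 0, 0, 0.137, -1], [0, 0, 0, 0.143, -1]]
  ]
}}

```text
clock: 6.1
tool_pos: [0.494, -0.0927, 0.1353]
eef_rot: [0.893, 0.449, -0.001, -0.0]
ft_force: [-3.9, -1.0, 5.8]
opening: 0.112
gripper_force: 42.5
```

Emit:
{"api": "jog_arm", "payload": {
  "increments": [
    [[0, 0, 0, 0, -1], [0, 0, 0, 0, -1], [0, 0, 0, 0, -1]]
  ]
}}

```text
clock: 6.4
tool_pos: [0.494, -0.0927, 0.1353]
eef_rot: [0.893, 0.45, -0.001, -0.0]
ft_force: [-4.7, 0.2, 6.3]
opening: 0.112
gripper_force: 42.5
```

```bash
python3 plan.py .4955 -.0922 .135 -36.4
python3 - <<'E'
from h import *
im=snap('top','t2.png'); b=snap('scene','s2.png')
p=np.array([.4955,-.0922])
for n,m in(('top',im),('scene',b)):
  for P in ([.501,-.241,.085],[.501,-.241,.125],[.4955,-.0922,.124],[.49,.049,.125]):
    cv2.drawMarker(m,tuple(int(round(x)) for x in px(n,P)),(255,0,0),cv2.MARKER_CROSS,3,1)
  a=np.radians(-36.4);w=np.array([-np.sin(a),np.cos(a)])
  for k in(-.042,.042): cv2.drawMarker(m,tuple(int(round(x)) for x in px(n,[*(p+k*w),.124])),(0,0,255),cv2.MARKER_CROSS,3,1)
o=np.hstack([cv2.resize(im[165:315,220:400],None,fx=2.2,fy=4*.55,interpolation=cv2.INTER_CUBIC),cv2.resize(b[140:290,100:280],None,fx=2.2,fy=2.2,interpolation=cv2.INTER_CUBIC)])
cv2.imwrite('pics/o2.png',o[:,:,::-1]);print(o.shape)
E
```

```text
t 6.4 pos [ 0.494  -0.0927  0.1353] yaw_y -36.46 z [-0.0017  0.     -1.    ] q [-0.04  0.7   0.22  2.03 -0.33  0.44 -0.21] F [-4.66  0.21  6.29] Tz [-0.12  0.72  0.09] op 0.112 gf 42.5
shift [0.0042 0.003  0.0011] turn -0.0002
(330, 792, 3)
```

View pics/o2.png

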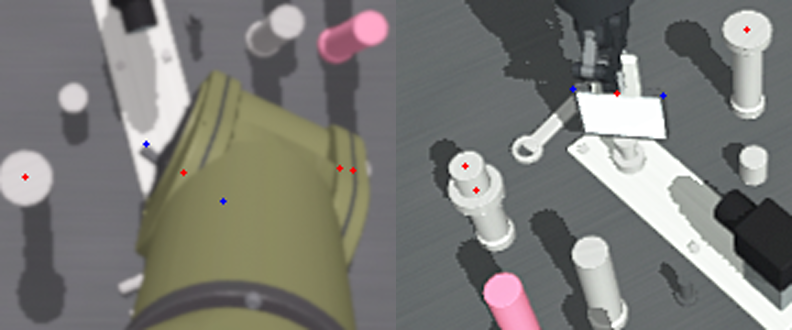

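The mirror has turned, and the shaft and bystanders are where they were. To check the angle reached, I'll fit the mirror plate's outline in the scene pictures, with the rest picture as calibration.

Run:
```python
from h import *
from scipy.optimize import least_squares
f,cx,cy,M,t=cam('scene')
def pj(P): c=P@M.T+t; return np.c_[cx+f*c[:,0]/c[:,2],cy+f*c[:,1]/c[:,2]]
def model(x):
    n=np.array([np.cos(x[2]),np.sin(x[2])]);w=np.array([-n[1],n[0]])
    P=np.array([[*(x[:2]+s*.042*w),z] for s,z in((-1,.124),(1,.124),(1,.05),(-1,.05))]); return pj(P)
def soft(x,S=4):
    m=np.zeros((384*S,512*S),np.uint8); cv2.fillPoly(m,[np.round((model(x)+.5)*S).astype(int)],255)
    return cv2.GaussianBlur(cv2.resize(m,(512,384),interpolation=cv2.INTER_AREA),(0,0),.6).astype(float)/255
for fn,a0,win in(('scene1.png',15,(165,225,178,225)),('s2.png',-36.4,(172,212,172,228))):
    g=cv2.imread('pics/'+fn)[:,:,0]
    m=(g>235).astype(np.uint8); k,l,st,_=cv2.connectedComponentsWithStats(m,connectivity=4)
    c=model([.4955,-.0922,np.radians(a0)]); u,v=c.mean(0).round().astype(int); i=l[v,u]
    q=(l==i).astype(np.uint8); print(fn,'model',c.round(1).tolist(),'bbox',st[i])
    h=cv2.findContours(q,cv2.RETR_EXTERNAL,cv2.CHAIN_APPROX_NONE)[0][0]
    print('poly',cv2.approxPolyDP(h,2.5,True)[:,0].tolist())
```

```text
scene1.png model [[184.2, 193.9], [215.6, 170.3], [218.5, 191.5], [189.3, 214.4]] bbox [186 173  32  39 587]
poly [[214, 173], [186, 194], [190, 211], [217, 190]]
s2.png model [[179.9, 180.3], [220.7, 183.5], [223.4, 204.3], [185.1, 201.2]] bbox [182 182  40  21 649]
poly [[182, 183], [186, 199], [221, 202], [219, 185]]
```

Run:
```python
from h import *
from scipy.optimize import brentq
f,cx,cy,M,t=cam('scene')
p=np.array([.4955,-.0922])
def slope(yaw,z):
    w=np.array([-np.sin(yaw),np.cos(yaw)]); a,b=[px('scene',[*(p+s*.042*w),z]) for s in(-1,1)]
    return (b[1]-a[1])/(b[0]-a[0])
for fn,a0,cols,seed in(('scene1.png',15,range(190,213),lambda u:193-(u-200)*.75),('s2.png',-36.4,range(188,217),lambda u:192)):
    g=cv2.imread('pics/'+fn)[:,:,0].astype(float)
    for nm,st,z in(('top',-1,.124),('bot',1,.05)):
        U,V=[],[]
        for u in cols:
            v=int(round(seed(u)))
            while g[v,u]>205 and abs(v-seed(u))<25: v+=st
            V.append(v-st+st*(g[v-st,u]-205)/(g[v-st,u]-g[v,u])); U.append(u)
        U,V=np.array(U),np.array(V); c=np.polyfit(U,V,1); r=V-np.polyval(c,U); k=abs(r)<1.2; c=np.polyfit(U[k],V[k],1)
        y=brentq(lambda y:slope(np.radians(y),z)-c[0],a0-25,a0+25)
        print(fn,nm,'slope',round(c[0],4),'kept',k.sum(),len(k),'rms',round((V[k]-np.polyval(c,U[k])).std(),2),'yaw',round(y,2))
```

```text
<stdin>:15: RuntimeWarning: divide by zero encountered in scalar divide
Traceback (most recent call last):
TypeError: expected non-empty vector for x
```

Run:
```python
from h import *
from scipy.optimize import brentq
p=np.array([.4955,-.0922])
def slope(yaw,z):
    w=np.array([-np.sin(yaw),np.cos(yaw)]); a,b=[px('scene',[*(p+s*.042*w),z]) for s in(-1,1)]
    return (b[1]-a[1])/(b[0]-a[0])
for fn,a0,cols,seed in(('scene1.png',15,range(191,213),lambda u:193-(u-200)*.75),('s2.png',-36.4,range(188,217),lambda u:192)):
    g=cv2.imread('pics/'+fn)[:,:,0].astype(float)
    for nm,st,z in(('top',-1,.124),('bot',1,.05)):
        Q=[]
        for u in cols:
            v0=v=int(round(seed(u)))
            while g[v,u]>225 and abs(v-v0)<14: v+=st
            if 5<abs(v-v0)<14: Q.append((u,v-st+st*(g[v-st,u]-225)/(g[v-st,u]-g[v,u])))
        Q=np.array(Q,np.float32)
        if len(Q)<6: print(fn,nm,'few');continue
        d=cv2.fitLine(Q,cv2.DIST_HUBER,.3,.01,.01).ravel(); m=d[1]/d[0]; r=Q[:,1]-d[3]-m*(Q[:,0]-d[2])
        try: y=brentq(lambda y:slope(np.radians(y),z)-m,a0-20,a0+20)
        except ValueError: y=np.nan
        print(fn,nm,'slope',round(m,4),'n',len(Q),'med|r|',round(np.median(abs(r)),2),'yaw',round(y,2))
```

```text
scene1.png top slope -0.7199 n 10 med|r| 0.27 yaw 13.72
scene1.png bot slope -0.787 n 22 med|r| 0.18 yaw 15.23
s2.png top slope 0.0475 n 28 med|r| 0.13 yaw -34.23
s2.png bot slope 0.0786 n 29 med|r| 0.2 yaw -36.26
```

Run:
```python
from h import *
np.set_printoptions(precision=1,suppress=True)
im=snap('wrist','w3.png'); p=np.array([.4955,-.0922])
a=np.radians(-36.46);w=np.array([-np.sin(a),np.cos(a)]);n=np.array([np.cos(a),np.sin(a)])
c=px('wrist',[*p,.124]);print(c)
for z in(.124,.05):
  e=[px('wrist',[*(p+k*w),z]) for k in(-.042,.042)]; print(z,e)
x0,y0=int(min(max(c[0]-80,0),352)),int(min(max(c[1]-90,0),264))
o=cv2.resize(im[y0:y0+120,x0:x0+160],(800,600),interpolation=cv2.INTER_CUBIC)
T=lambda q:tuple(int(round(v)) for v in ((q-[x0,y0]+.5)*5))
for z,col in((.124,(255,0,0)),(.05,(0,0,255))):
  for k in(-.042,.042): cv2.drawMarker(o,T(px('wrist',[*(p+k*w),z])),col,cv2.MARKER_CROSS,13,1)
cv2.imwrite('pics/w3c.png',o[:,:,::-1]);print(x0,y0)
```

```text
[258.4 234.8]
0.124 [array([258.2, 297.2]), array([258.6, 162.4])]
0.05 [array([257.8, 240. ]), array([258. , 140.4])]
178 144
```

View pics/w3c.png

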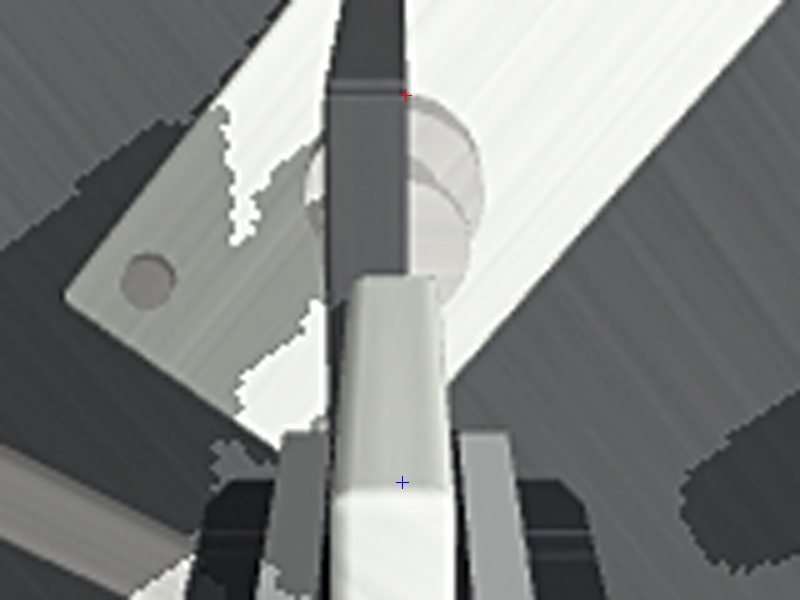

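The wrist crop shows the tab held between the pads. The mirror's face edge at crop x≈408 runs parallel to the predicted line at 405, so the mirror follows the gripper at -51.5°, which points at the collar shaft. Handing in.

```bash
python3 plan.py .4955 -.0922 .135 -36.4; python3 -c "
from bench import ctrl
print(ctrl.finish_job())"
```

```text
t 6.55 pos [ 0.494  -0.0927  0.1353] yaw_y -36.46 z [-1.7e-03  1.0e-04 -1.0e+00] q [-0.04  0.7   0.22  2.03 -0.33  0.44 -0.21] F [-4.42 -1.12  6.26] Tz [-0.12  0.69  0.07] op 0.112 gf 42.5
shift [0.0043 0.0031 0.0011] turn -0.0002
the job is handed in; nothing more can be done
None
```

I handed the job in at 6.55 s with the arm holding the mirror steady at about -51.5° (-0.90 rad), aimed at the shaft with the collar part-way up to within about 1–2° by my estimate; the shafts and bystanders look unmoved in the pictures, and `finish_job` returned no verdict.

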